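Check and sort two corer studs on the sloping thread gauges

TASK

Sort the two threaded studs from the wooden V-blocks onto the sloping notched gauges by thread pitch, the coarse-threaded stud first and then the fine-threaded one. Lower each in the gripper onto the middle of the gauge whose teeth match, lying along the slope, and let go only once it is down (do not drop it), so that the teeth drop fully into the thread and it stays there. Leave the jar, the brush and the loupe where they are.

Things in the scene. Friction and masses are not known exactly. Their poses are not given: they have to be found in the camera images.
- coarse_stud: Coarse threaded steel stud, no head: 120 mm long, 26 mm over the crests, 18 mm at the roots, about 0.34 kg; bright crests, dark core. 8 crests at 15 mm pitch, crest flat 5 mm, 45-degree flanks, a root at mid-length; same end for end. Origin: centre of mass, mid-length on the axis; x along the axis (either way round; roll free). Starts lying level in its rest, axis 40 mm above the table.
- fine_stud: Fine threaded steel stud, no head: 120 mm long, 26 mm over the crests, 18 mm at the roots, about 0.30 kg; bright crests, dark core. 12 crests at 10 mm pitch, crest flat 1 mm, 45-degree flanks, a root at mid-length; same end for end. Origin: centre of mass, mid-length on the axis; x along the axis (either way round; roll free). Starts lying level in its rest, axis 40 mm above the table.
- coarse_gauge: Coarse gauge plate, fixed, sloping 30 degrees: 126 x 16 mm dark steel, 7 brass teeth across it at 15 mm pitch, 3.5 mm high, one at the middle. Origin: where a seated stud's origin lies, 95 mm above the table; x down the slope, z square off the plate, leaning away from the robot. Floor at z = -13 mm. Play along x 1.5 mm each way; wrong pitch or phase rides up to 3.5 mm high.
- fine_gauge: Fine gauge plate, fixed, sloping 30 degrees: 126 x 16 mm dark steel, 11 brass teeth across it at 10 mm pitch, 3.5 mm high, one at the middle. Origin: where a seated stud's origin lies, 95 mm above the table; x down the slope, z square off the plate, leaning away from the robot. Floor at z = -13 mm. Play along x 1 mm each way; wrong pitch or phase rides up to 3.5 mm high.
- rest_coarse: Fixed wooden rest in which the coarse stud starts: base 116 x 50 x 10 mm and two V-blocks, each 8 mm long, centred 36 mm either side of the middle, reaching 39 mm up and 21 mm to each side. Between them the stud's middle is free to grip from above. Origin: centre of the underside; x along the stud.
- rest_fine: Fixed wooden rest in which the fine stud starts: base 116 x 50 x 10 mm and two V-blocks, each 8 mm long, centred 36 mm either side of the middle, reaching 39 mm up and 21 mm to each side. Between them the stud's middle is free to grip from above. Origin: centre of the underside; x along the stud.
- stand_coarse: Fixed grey stand of the coarse gauge, foot 130 x 64 x 10 mm; origin: centre of its underside, x towards the low end (away from the robot). Four flared aluminium guides 36 to 56 mm either side of the gauge's middle reach 13 mm above the seated stud's axis, about 1.7 mm side play; between them fingers have room beside the plate to 30 mm below that axis.
- stand_fine: Fixed grey stand of the fine gauge, foot 130 x 64 x 10 mm; origin: centre of its underside, x towards the low end (away from the robot). Four flared aluminium guides 36 to 56 mm either side of the gauge's middle reach 13 mm above the seated stud's axis, about 1.7 mm side play; between them fingers have room beside the plate to 30 mm below that axis.
- jar: Bystander: amber glass jar with white cap, 54 mm across, 75 mm tall; origin at the centre of its underside, z up. Leave alone.
- brush: Bystander: dig brush lying on the table, about 160 mm long; origin under its middle, x along it towards the bristles. Leave alone.
- loupe: Bystander: black and steel loupe standing on the table, 44 mm across, 34 mm tall; origin at the centre of its underside. Leave alone.

How it is judged:
On the way, in this order (a step that is already met when the one before it is completed fails the run):
1. the coarse stud is held by the gripper down at its own gauge, lying along the slope (within 12 mm of seated height, 12 degrees) (x of coarse_stud in the frame of coarse_gauge between -0.025 and 0.025 m and y of coarse_stud in the frame of coarse_gauge between -0.012 and 0.012 m and z of coarse_stud in the frame of coarse_gauge between -0.012 and 0.012 m and angle between the x axis of coarse_stud and the x axis of coarse_gauge, either way round below 0.2 rad and contact force between the fingers and coarse_stud above 1 N), for 0.05 s.
2. the coarse stud is let go, seated and at rest on the coarse gauge (x of coarse_stud in the frame of coarse_gauge between -0.022 and 0.022 m and y of coarse_stud in the frame of coarse_gauge between -0.005 and 0.005 m and z of coarse_stud in the frame of coarse_gauge between -0.0017 and 0.0017 m and angle between the x axis of coarse_stud and the x axis of coarse_gauge, either way round below 0.05 rad and contact force between the fingers and coarse_stud below 0.05 N and linear speed of coarse_stud below 0.02 m/s), for 0.2 s.
3. the fine stud is held by the gripper down at its own gauge, lying along the slope (within 12 mm of seated height, 12 degrees) (x of fine_stud in the frame of fine_gauge between -0.025 and 0.025 m and y of fine_stud in the frame of fine_gauge between -0.012 and 0.012 m and z of fine_stud in the frame of fine_gauge between -0.012 and 0.012 m and angle between the x axis of fine_stud and the x axis of fine_gauge, either way round below 0.2 rad and contact force between the fingers and fine_stud above 1 N), for 0.05 s.
4. the fine stud is let go, seated and at rest on the fine gauge (x of fine_stud in the frame of fine_gauge between -0.022 and 0.022 m and y of fine_stud in the frame of fine_gauge between -0.005 and 0.005 m and z of fine_stud in the frame of fine_gauge between -0.0017 and 0.0017 m and angle between the x axis of fine_stud and the x axis of fine_gauge, either way round below 0.05 rad and contact force between the fingers and fine_stud below 0.05 N and linear speed of fine_stud below 0.02 m/s), for 0.2 s.
At the end, for the whole second after the job is handed in: Each stud is released at rest on its own gauge: axis within 1.7 mm of seated height, 5 mm sideways, 22 mm of the middle along the slope, 0.05 rad of the gauge's direction. Jar, brush and loupe within 30 mm of where they began (all of step 2 and all of step 4 and distance of each of jar, brush, loupe from where it was at the start of the episode below 0.03 m); the robot touches nothing.
It fails at once if the jar is pushed more than 30 mm away (distance of jar from where it was at the start of the episode above 0.03 m).
It fails at once if the brush is pushed more than 30 mm away (distance of brush from where it was at the start of the episode above 0.03 m).
It fails at once if the loupe is pushed more than 30 mm away (distance of loupe from where it was at the start of the episode above 0.03 m).
It fails at once if the jar is tipped over (angle between jar's own z axis and vertical above 0.6 rad).
It also fails if it takes over 54 s, if anything falls off the work surface, if the arm or the gripper's body presses on something with over 40 N, if the wrist force passes 120 N, or if a joint passes its speed limit or range.

ROBOT

A 7-joint arm with a two-finger parallel gripper is mounted at the origin on the work surface. World frame = base frame: x ahead of the robot, y to its left, z up, the work surface at z = 0. Lengths are in m, angles in rad, forces in N, time in s.
With the tool pointing down it reaches from about 0.425 to 0.95 m from the base axis. Payload 4.7 kg.
Tool frame: the origin (TCP) lies on the centre line of the jaws, within the pads' length; the fingertips stand robot.nose_length ahead of it and the grasp point (between the pads) lies 8 mm behind it (robot.nose_length is the distance from the TCP to the fingertips, in m); z points along the fingers, y is the line along which they close (so a half turn about z gives the same grasp; the last joint's range is limited). The gripper opens to 85 mm and grips with 20 to 120 N. Pads are 22 mm wide; open, the fingers measure 114 mm over their backs; the gripper's body (76 mm by 85 mm) begins 54 mm behind the grasp point. The pads swing forward as they close: fully open they stand 13 mm farther back than shut.
Start: joints at [1.176, 0.469, -0.049, 1.532, 0.024, 1.141, -0.082], TCP at [0.241, -0.63, 0.242] pointing down, gripper open.
Joint ranges: [-2.59, 2.59], [-0.33, 1.99], [-1.39, 1.29], [0.1, 2.45], [-1.04, 4.18], [0.21, 1.99], [-2.66, 2.66]. Speed limits (rad/s): [2.57, 2.57, 3.14, 3.14, 3.14, 3.14, 3.14].

INTERFACE

Orientations are given as [roll, pitch, yaw] about the fixed x, y, z axes, in that order (R = Rz(yaw) Ry(pitch) Rx(roll)).
In Python, from plant import robot gives the robot as it stands. Calls block until the motion is done:
- robot.goto(position, orientation): joint-space move of the TCP to a pose.
- robot.move_straight(position, vel=0.15, attitude=None, contact_N=None): straight line of the TCP; attitude=None keeps the orientation; vel is the mean speed in m/s. With contact_N (N) it stops when the force on the tool has changed by that much, and returns True; else False.
- robot.move_joints(angles): joint-space move.
- robot.grip(opening, strength=None): opening from 0.0 (shut) to 1.0 (fully open); strength is the grip in N (None keeps the last); returns when the fingers have stopped.
- robot.sleep(seconds).
- robot.inverse_kinematics(position, orientation): joint angles nearest the present ones, or None.
- robot.sense(): the state.
- robot.grab_frame(name): name is "scene" or "top" or "wrist"; returns a dict with "image" (420x560x3 uint8, red, green, blue), "range_z" (420x560 float32, m along the optical axis (not along the pixel's ray), 0 where there is no reading), "fx", "fy", "cx", "cy" (pixels), "dist_coeffs" ([k1, k2, p1, p2, k3] as OpenCV has them; the pictures are not rectified), "R" (3x3) and "t" (3): a world point X has camera coordinates R X + t. Camera axes: x right, y down, z forward; pixel columns grow to the right and rows downward; lengths in m; the calibration is good to about 2 mm. A picture is of the moment at which its call begins.
A pose or a line that the arm cannot do raises robot.IKError and nothing moves.
- robot.close_job(): hands the job in; it is judged then, once.
The state is a dict: "t": time; "joint_pos": joint angles; "joint_velocities": joint speeds; "effort": joint torques, N m; "tcp_pos": TCP position; "tcp_rot": TCP orientation; "wrist_force": force on the tool from outside, world axes, zero at the start; "torque": the same for the moment, N m; "opening": opening from 0.0 (shut) to 1.0 (fully open); "gripper_force": force on a finger pad.
Only numpy, scipy, OpenCV 4.12 (cv2) and the standard library are available. Lean on these libraries where they do the work, as an engineer would, in place of code of your own. Each camera call takes 0.05 s, during which the arm holds its last target. There are 200 camera calls.

## Working session

There is one attempt and no reset: what is moved stays moved. The work goes in short steps, each a Python script; the robot and the scene stay as the last script left them, time stands still between calls to the robot, and variables do not carry over. Pictures are saved under pics/ and viewed, at most 10 in all, crops included, and the job is handed in when it is done.

```bash
ls; mkdir -p pics; python3 - <<'E'
from plant import robot
import cv2,numpy as np
for n in("scene","top"):
    f=robot.grab_frame(n); cv2.imwrite(f"pics/{n}0.png",cv2.resize(f["image"][:,:,::-1],None,fx=1.4,fy=1.4)); np.savez(f"{n}0.npz",**f)
    print(n,f["fx"],f["cx"],f["cy"],f["dist_coeffs"],(-f["R"].T@f["t"]).round(3),f["R"].round(2).tolist())
print(robot.nose_length,robot.sense())
E
```

```text
pics
scene 445.37792580010233 278.8468296233469 208.27756630008892 [-0.13272687  0.          0.          0.          0.        ] [ 1.409 -0.202  0.721] [[0.25, 0.97, -0.02], [0.6, -0.17, -0.78], [-0.76, 0.18, -0.62]]
top 527.9947016843289 282.3658349886664 208.10741379321968 [-0.11270114  0.          0.          0.          0.        ] [ 0.403 -0.017  1.088] [[0.08, -1.0, 0.01], [-0.97, -0.08, -0.21], [0.21, 0.01, -0.98]]
0.011 {'t': 0.1, 'joint_pos': array([ 1.17612556,  0.46939847, -0.04858236,  1.53357993,  0.02409857,
        1.14099275, -0.08226518]), 'joint_velocities': array([-4.19727478e-04, -2.91334258e-03, -1.11655523e-03, -3.94316944e-03,
       -3.12547146e-04, -1.15323461e-03,  5.11253106e-05]), 'effort': array([ 2.17029574e-04, -5.11514246e+01, -4.72377974e-02, -2.38390392e+01,
        1.07781251e-02,  4.35248352e-03,  1.47549650e-05]), 'tcp_pos': array([ 0.24125256, -0.62987247,  0.24133858]), 'tcp_rot': array([-3.13980083e+00,  6.64666065e-05,  3.65822947e-01]), 'wrist_force': array([-0.71681157,  0.36949963,  0.06887116]), 'torque': array([ 0.04374307,  0.04550983, -0.01302336]), 'gripper_force': 0.0, 'opening': 1.0013778765737167}
```

View pics/top0.png

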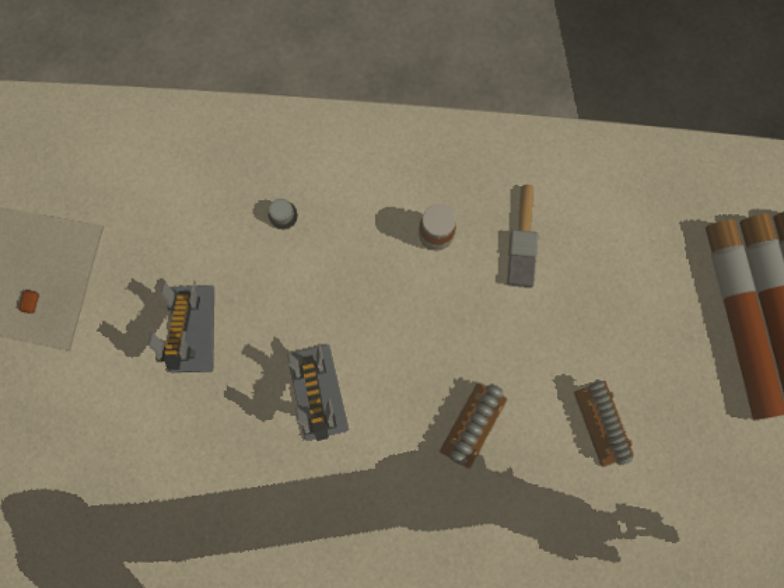

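View pics/scene0.png

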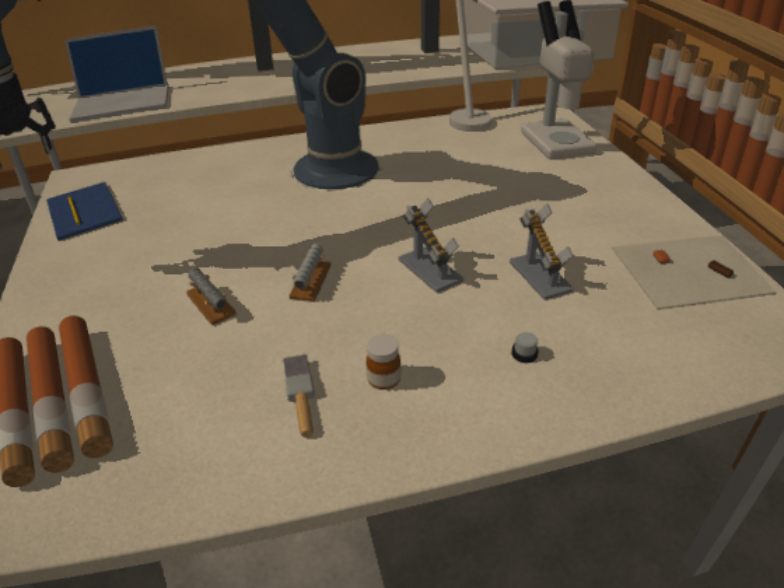

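The top view at 1.4x shows the coarse stud at (473,424) and the fine stud at (606,422). The coarse gauge, with fewer teeth, is at (313,390) and the fine gauge at (177,327). The scene view agrees: the jar, brush and loupe are further out from the robot. Next I measure with depth.

```bash
cat > h.py <<'E'
import numpy as np,cv2
def cloud(f):
    K=np.array([[f["fx"],0,f["cx"]],[0,f["fy"],f["cy"]],[0,0,1.]])
    h,w=f["range_z"].shape; u,v=np.meshgrid(np.arange(w),np.arange(h))
    n=cv2.undistortPoints(np.stack([u.ravel(),v.ravel()],1).astype(float)[:,None],K,f["dist_coeffs"])[:,0]
    z=f["range_z"].reshape(-1,1)
    P=(np.hstack([n*z,z])-f["t"])@f["R"]; P[z[:,0]==0]=np.nan
    return P.reshape(h,w,3)
def proj(f,X):
    K=np.array([[f["fx"],0,f["cx"]],[0,f["fy"],f["cy"]],[0,0,1.]])
    return cv2.projectPoints(np.asarray(X,float).reshape(-1,3),cv2.Rodrigues(f["R"])[0],f["t"],K,f["dist_coeffs"])[0][:,0]
def brass(f):
    hsv=cv2.cvtColor(f["image"],cv2.COLOR_RGB2HSV); return (hsv[...,1]>130)&(hsv[...,2]>60)&(hsv[...,0]>8)&(hsv[...,0]<28)
def line(P):
    c=P.mean(0); d=np.linalg.svd(P-c,full_matrices=False)[2][0]; s=(P-c)@d
    return c+d*(s.min()+s.max())/2,d*np.sign(d[0]),np.ptp(s)
E
python3 - <<'E'
from h import *
guess={}
for n in("top","scene"):
    f=dict(np.load(n+"0.npz")); C=cloud(f); H=C[...,2]
    if n=="top":
        for k,(u,v) in dict(coarse=(473,424),fine=(606,422),cg=(313,390),fg=(177,327)).items(): guess[k]=np.nanmedian(C[int(v/1.4)-2:int(v/1.4)+3,int(u/1.4)-2:int(u/1.4)+3].reshape(-1,3),0)
        print({k:v.round(3) for k,v in guess.items()})
    print(n,"table z",np.nanmedian(H[np.abs(H)<.02]))
    for k in("coarse","fine"):
        near=np.hypot(*(C[...,:2]-guess[k][:2]).transpose(2,0,1))<.08
        P=C[near&(H>.041)&(H<.06)]; m,d,L=line(P)
        print(k,len(P),m.round(4),"yaw",np.arctan2(d[1],d[0]).round(3),"L",L.round(4),"ztop",np.percentile(P[:,2],95).round(4))
    for k in("cg","fg"):
        near=np.hypot(*(C[...,:2]-guess[k][:2]).transpose(2,0,1))<.09
        M=near&brass(f)&(H>.03); P=C[M]; m,d,L=line(P)
        print(k,len(P),m.round(4),P.mean(0).round(4),"yaw",np.arctan2(d[1],d[0]).round(3),"pitch",np.degrees(np.arcsin(-d[2])).round(1),"L",L.round(4))
        F=C[near&(H>.006)&(H<.014)]; r=cv2.minAreaRect((F[:,:2]*1000).astype(np.float32)); print("  foot",r)
E
```

```text
{'coarse': array([ 0.452, -0.127,  0.048]), 'fine': array([ 0.467, -0.316,  0.046]), 'cg': array([0.477, 0.096, 0.083]), 'fg': array([0.547, 0.292, 0.087])}
top table z -1.3083462041732487e-05
coarse 707 [ 0.4516 -0.1334  0.0492] yaw -0.434 L 0.1207 ztop 0.054
fine 665 [ 0.4671 -0.3216  0.0486] yaw 0.412 L 0.1193 ztop 0.0537
cg 177 [0.4737 0.0947 0.0857] [0.4743 0.0949 0.0854] yaw 0.321 pitch 30.3 L 0.0977
  foot ((477.7635498046875, 113.48503112792969), (135.86981201171875, 97.706787109375), 18.78712272644043)
fg 295 [0.5513 0.2925 0.0846] [0.5513 0.2925 0.0846] yaw 0.124 pitch 30.8 L 0.1089
  foot ((544.3565673828125, 307.6092529296875), (162.16554260253906, 97.0445327758789), 5.149390697479248)
scene table z -0.0014309915664791326
coarse 229 [ 0.4562 -0.1331  0.047 ] yaw -0.44 L 0.117 ztop 0.0513
fine 277 [ 0.4717 -0.3235  0.0469] yaw 0.416 L 0.1229 ztop 0.0508
cg 98 [0.4739 0.0947 0.0828] [0.4722 0.0941 0.0838] yaw 0.349 pitch 29.8 L 0.0975
  foot ((481.9190368652344, 93.75617980957031), (133.2650909423828, 66.80036163330078), 19.997760772705078)
fg 172 [0.5526 0.2923 0.0822] [0.5517 0.2922 0.0827] yaw 0.144 pitch 29.8 L 0.1057
  foot ((559.41357421875, 292.748046875), (132.33787536621094, 64.3818588256836), 7.092228412628174)
```

The depth readings match the given sizes: length 120 mm, stud tops at 53 mm, slope 30 degrees. Now I check IK for every pose, then hover over the coarse stud and look with the wrist camera.

```bash
cat >> h.py <<'E'
pi=np.pi
def down(yaw): return [pi,0,yaw]
def slope(yaw,rev=False): return [pi,-pi/6,yaw+pi-2*pi*(yaw>0)] if rev else [pi,pi/6,yaw]
def tcp_at(p,rpy,off):  # TCP so that grasp point (8 mm behind TCP) stands off m behind p along tool z
    from scipy.spatial.transform import Rotation as R
    z=R.from_euler("xyz",rpy).as_matrix()[:,2]; return np.asarray(p)+z*(.008-off)
CS=np.array([.4525,-.1334,.04]); FS=np.array([.468,-.322,.04])
CG=np.array([.4785,.0965,.095]); FG=np.array([.557,.2932,.095])
E
python3 - <<'E'
from h import *
from plant import robot
for nm,p,rs in(("cs",CS,[down(-.435),down(-.435+pi)]),("fs",FS,[down(.413),down(.413-pi)]),("cg",CG,[slope(.345),slope(.345,1)]),("fg",FG,[slope(.125),slope(.125,1)])):
    for r in rs:
        for off in(0,.1): 
            q=robot.inverse_kinematics(tcp_at(p,r,off),r); print(nm,np.round(r,2),off,None if q is None else np.round(q,2))
robot.goto(tcp_at(CS,down(-.435),.14),down(-.435)); print(robot.sense()["t"])
f=robot.grab_frame("wrist"); np.savez("w1.npz",**f); cv2.imwrite("pics/w1.png",f["image"][:,:,::-1])
P=cloud(f); H=P[...,2]; M=(H>.041)&(H<.06)&(np.hypot(P[...,0]-CS[0],P[...,1]-CS[1])<.08); m,d,L=line(P[M]); print(m,d,L,np.arctan2(d[1],d[0]),M.sum())
print(-f["R"].T@f["t"],f["R"].round(2).tolist(),robot.sense())
E
```

```text
cs [ 3.14  0.   -0.44] 0 [ 0.28  0.46 -0.1   2.18  0.09  0.51 -1.89]
cs [ 3.14  0.   -0.44] 0.1 [ 0.37  0.29 -0.2   2.11  0.08  0.75 -1.89]
cs [3.14 0.   2.71] 0 [ 0.66  0.52 -0.57  2.15  0.5   0.59  0.86]
cs [3.14 0.   2.71] 0.1 [ 0.77  0.36 -0.69  2.09  0.32  0.8   1.02]
fs [3.14 0.   0.41] 0 [ 0.64  0.57 -0.15  1.95  0.13  0.63 -0.75]
fs [3.14 0.   0.41] 0.1 [ 0.67  0.42 -0.18  1.89  0.1   0.83 -0.72]
fs [ 3.14  0.   -2.73] 0 [ 1.32  0.94 -1.19  1.91  1.03  1.07  1.66]
fs [ 3.14  0.   -2.73] 0.1 [ 1.34  0.73 -1.18  1.86  0.77  1.1   1.84]
cg [3.14 0.52 0.34] 0 [ 0.09  0.68 -0.55  1.78  0.29  1.32 -1.83]
cg [3.14 0.52 0.34] 0.1 [ 0.09  0.65 -0.59  1.6   0.27  1.53 -1.8 ]
cg [ 3.14 -0.52 -2.8 ] 0 [ 0.3   0.8  -0.89  1.76  0.48  1.41  1.12]
cg [ 3.14 -0.52 -2.8 ] 0.1 [ 0.28  0.77 -0.93  1.58  0.44  1.61  1.15]
fg [3.14 0.52 0.12] 0 [-0.12  0.88 -0.61  1.41  0.2   1.44 -2.17]
fg [3.14 0.52 0.12] 0.1 [-0.1   0.88 -0.69  1.2   0.23  1.66 -2.19]
fg [ 3.14 -0.52 -3.02] 0 [ 0.01  0.97 -0.89  1.4   0.39  1.5   0.81]
fg [ 3.14 -0.52 -3.02] 0.1 [-0.    0.97 -0.94  1.19  0.4   1.71  0.83]
2.06
[... 261 characters left out ...]
39787534,  0.23382435, -0.22947453,  2.06721447,  0.07070292,
        0.84726928, -1.8796184 ]), 'joint_velocities': array([ 1.64262398e-03,  1.01923822e-03, -1.64230597e-03,  2.30058017e-03,
       -5.18752262e-05, -5.87314388e-04, -8.81135091e-04]), 'effort': array([-1.97779094e-01, -3.32003617e+01, -1.05886146e+00, -1.95458579e+01,
        7.90126596e-04,  1.55730773e-03,  1.01002250e-03]), 'tcp_pos': array([ 0.45266661, -0.13429355,  0.17211237]), 'tcp_rot': array([ 3.14147285e+00, -4.89804314e-04, -4.36430882e-01]), 'wrist_force': array([ 0.15194859, -0.0618085 ,  0.54015731]), 'torque': array([ 0.0356533 , -0.01814385, -0.01863224]), 'gripper_force': 0.0, 'opening': 0.9956927503934352}
```

View pics/w1.png

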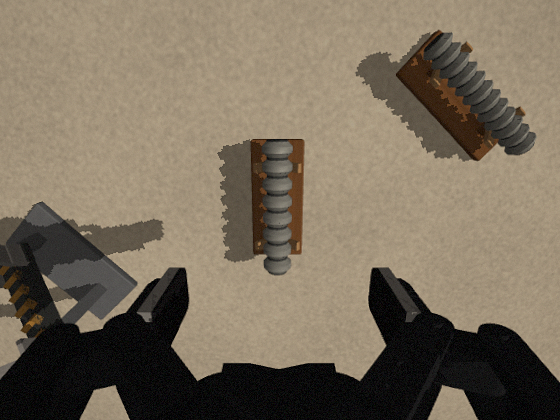

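The wrist view shows the 8-crest (coarse) stud centred at (277,205) and straight between the jaws, with clear gaps beside it. I'll grasp, lift, carry it to a hover over the coarse gauge, and measure stud and gauge together there.

```bash
cat >> h.py <<'E'
def pick(robot,p,yaw):
    r=down(yaw); robot.move_straight(tcp_at(p,r,0),vel=.12); robot.grip(0.0,60); s=robot.sense()
    print("grip",s["opening"],s["gripper_force"],s["tcp_pos"],s["wrist_force"])
    robot.move_straight(tcp_at(p,r,.11),vel=.2); s=robot.sense(); print("lift",s["opening"],s["gripper_force"],s["t"])
E
python3 - <<'E'
from h import *
from plant import robot
pick(robot,[.451,-.133,.04],-.436)
r=slope(.345); robot.goto(tcp_at(CG,r,.06),r); robot.sleep(.2)
s=robot.sense(); f=robot.grab_frame("wrist"); np.savez("w2.npz",**f,tp=s["tcp_pos"],tr=s["tcp_rot"]); cv2.imwrite("pics/w2.png",f["image"][:,:,::-1])
f=robot.grab_frame("scene");np.savez("s2.npz",**f)
print(s["t"],s["tcp_pos"],s["tcp_rot"],s["opening"],s["gripper_force"],s["wrist_force"])
E
```

```text
grip 0.27999124152407345 58.623064644634724 [ 0.45151199 -0.13231551  0.03233025] [0.09383505 2.71639416 4.44036086]
lift 0.27605883962583033 59.020136687904596 4.7333
5.9 [0.50302314 0.10316031 0.14019171] [3.1397414  0.52353156 0.34073395] 0.2737746611775347 59.10038759931922 [ 0.13822051 -0.83507419 -3.16600974]
```

View pics/w2.png

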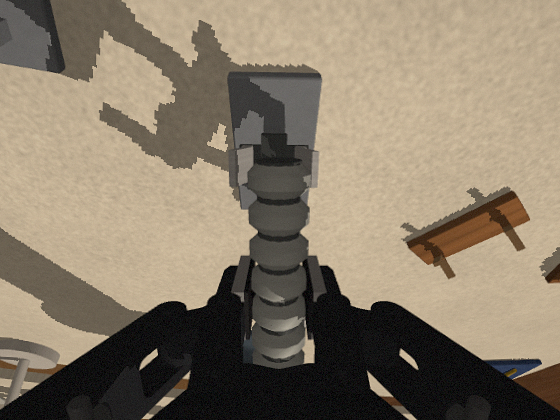

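The wrist view shows the stud held straight between the fingers. Its far end is at about (277,160), with the low end of the gauge and the foot behind it at (275,72). I'll compute the stud's offset in the hand and the gauge's offset in the tool frame.

```bash
cat >> h.py <<'E'
def frame(P,o,rpy):
    from scipy.spatial.transform import Rotation as R
    return (P-o)@R.from_euler("xyz",rpy).as_matrix()
def stud_in_hand(f,tp,tr):
    Q=frame(cloud(f),tp,tr)+[0,0,.008]; x,y,z=Q[...,0],Q[...,1],Q[...,2]
    S=Q[(abs(y)<.014)&(abs(z)<.018)&(x>.02)&(x<.08)]
    print("stud end x: max %.4f p99 %.4f, y mid %.4f, n %d"%(S[:,0].max(),np.percentile(S[:,0],99),(S[:,1].min()+S[:,1].max())/2,len(S)))
    for a in np.arange(.024,.066,.002):
        b=S[(S[:,0]>a)&(S[:,0]<a+.002)]
        if len(b)>3: print("%.0f:%.1f/%.1f"%(a*1e3+1,-np.percentile(b[:,2],3)*1e3,np.ptp(b[:,1])*500),end="  ")
    print()
    return Q
E
python3 - <<'E'
from h import *
f=dict(np.load("w2.npz")); Q=stud_in_hand(f,f["tp"],f["tr"])
C=cloud(f); H=C[...,2]; near=np.hypot(C[...,0]-.48,C[...,1]-.095)<.12
F=C[near&(H>.006)&(H<.014)]; d=np.array([np.cos(.345),np.sin(.345)]); n=np.array([-d[1],d[0]]); s=(F[:,:2]-CG[:2])@d; y=(F[:,:2]-CG[:2])@n
print("foot end s",np.percentile(s,[98,99.5,100]),"y",np.percentile(y,[0,.5,99.5,100]), np.median(F[:,2]))
e=F[(s>s.max()-.004)]; print("left/right edges vs s:")
for a in(.03,.04,.05,.06):
    k=(s>a)&(s<a+.01); print(a,y[k].min() if k.any() else None,y[k].max() if k.any() else None)
# scene & top: foot extents, from initial frames
for nm in("scene0","top0","s2"):
    g=dict(np.load(nm+".npz")); C=cloud(g); H=C[...,2]+(.0014 if nm!="top0" else 0)
    for k,G,yw in(("c",CG,.345),("f",FG,.125)):
        d=np.array([np.cos(yw),np.sin(yw)]); n=np.array([-d[1],d[0]])
        s=(C[...,:2]-G[:2])@d; y=(C[...,:2]-G[:2])@n
        M=(H>.007)&(H<.013)&(abs(s)<.08)&(abs(y)<.04)
        B=brass(g)&(H>.03)&(abs(s)<.08)&(abs(y)<.012)
        print(nm,k,"foot s",np.percentile(s[M],[.3,99.7]).round(4),"y",np.percentile(y[M],[.5,99.5]).round(4),"brass s",np.percentile(s[B],[0,1,99,100]).round(4),"y",np.percentile(y[B],[3,97]).round(4))
E
```

```text
stud end x: max 0.0589 p99 0.0587, y mid -0.0001, n 5727
25:10.5/12.2  27:8.7/10.2  29:7.5/8.5  31:9.1/9.7  33:10.8/12.0  35:11.4/12.2  37:11.3/12.1  39:11.0/12.7  41:9.4/11.4  43:7.9/9.1  45:8.0/9.1  47:9.8/11.4  49:11.5/12.1  51:11.5/12.1  53:11.4/12.7  55:10.3/12.3  57:8.4/10.3  59:7.0/8.7  
foot end s [0.06517347 0.06583004 0.06677347] y [-0.03139525 -0.03068115  0.03330566  0.03483826] 0.008850432972366797
left/right edges vs s:
0.03 -0.03139525323871948 0.033060741393659096
0.04 -0.031031218597225282 0.03262084228416727
0.05 -0.031121497408119144 0.032702554336431544
0.06 -0.031334687450582176 0.032586113320966094
scene0 c foot s [-0.0636  0.0682] y [-0.0343  0.029 ] brass s [-0.0475 -0.0454  0.0367  0.0371] y [-0.0087  0.0076]
scene0 f foot s [-0.0617  0.0672] y [-0.0328  0.0308] brass s [-0.0498 -0.0492  0.0402  0.0424] y [-0.0082  0.0082]
top0 c foot s [-0.063   0.0668] y [-0.0326  0.0318] brass s [-0.0469 -0.0462  0.036   0.0365] y [-0.0078  0.0077]
top0 f foot s [-0.0638  0.0645] y [-0.0322  0.0316] brass s [-0.0524 -0.0506  0.0392  0.0394] y [-0.007   0.0083]
s2 c foot s [-0.0625  0.0683] y [-0.035   0.0293] brass s [-0.0514 -0.0471  0.038   0.038 ] y [-0.0103  0.0068]
s2 f foot s [-0.0635  0.0676] y [-0.0317  0.0308] brass s [-0.0528 -0.0494  0.0412  0.042 ] y [-0.0083  0.0084]
```

```bash
cat >> h.py <<'E'
def rel(robot,G,yaw):  # grasp point in gauge frame (x down slope, y, z normal), mm
    s=robot.sense(); r=slope(yaw); g=frame(s["tcp_pos"],G,r)+[0,0,.008]; return (g*[1,-1,-1]*1e3).round(2)
def at(G,yaw,x,y,z):  # TCP for grasp point at gauge-frame x,y,z (m)
    from scipy.spatial.transform import Rotation as R
    M=R.from_euler("xyz",slope(yaw)).as_matrix(); return G+M@np.array([x,-y,-z+.008])
E
python3 - <<'E'
from h import *
from plant import robot
y0=.345; G=CG+np.array([.0005*np.cos(y0),.0005*np.sin(y0),0]); r=slope(y0)
print(rel(robot,G,y0))
robot.move_straight(at(G,y0,.001,.0003,.012),vel=.08,attitude=r); print(rel(robot,G,y0),robot.sense()["wrist_force"])
c=robot.move_straight(at(G,y0,.001,.0003,-.003),vel=.02,contact_N=8); print(c,rel(robot,G,y0),robot.sense()["wrist_force"],robot.sense()["t"])
E
```

```text
[-0.94 -1.3  43.88]
[ 1.3   0.36 -3.65] [ 1.2321842   0.69391567 -3.17683171]
True [  1.     0.36 -15.04] [1.60912807 0.68800689 4.91883443] 7.3333
```

`rel` has the wrong sign on its 8 mm offset, so the true contact height is +0.96 mm: seated or nearly so. I'll press a little more to check.

```bash
sed -i 's/+\[0,0,.008\]; return (g/-[0,0,.008]; return (g/' h.py; python3 - <<'E'
from h import *
from plant import robot
y0=.345; G=CG+np.array([.0005*np.cos(y0),.0005*np.sin(y0),0]); r=slope(y0)
def go(x,z,N):
    c=robot.move_straight(at(G,y0,x,.0003,z),vel=.02,contact_N=N); s=robot.sense()
    print(c,rel(robot,G,y0),frame(s["wrist_force"],0*G,r).round(1),s["t"])
go(.001,-.003,12)
z=rel(robot,G,y0)[2]/1e3
for x in(.003,-.001): go(x,z,10)
f=robot.grab_frame("wrist"); cv2.imwrite("pics/w3.png",f["image"][120:,100:460,::-1])
E
```

```text
True [1.03 0.41 0.94] [-2.1 -0.9 -5.5] 7.5417
False [3.29 0.45 1.03] [ 0.8  0.  -1.4] 7.7917
False [0.02 0.5  1.21] [ 6.1 -1.2  0.9] 8.1417
```

```bash
python3 - <<'E'
from h import *
from plant import robot
y0=.345; G=CG+np.array([.0005*np.cos(y0),.0005*np.sin(y0),0]); r=slope(y0)
robot.move_straight(at(G,y0,.0017,.0003,.0008),vel=.02); s=robot.sense(); print(rel(robot,G,y0),frame(s["wrist_force"],0*G,r).round(1))
c=robot.move_straight(at(G,y0,.0017,.0003,-.003),vel=.02,contact_N=10); s=robot.sense(); print(c,rel(robot,G,y0),frame(s["wrist_force"],0*G,r).round(1))
robot.grip(.55); robot.sleep(.3); s=robot.sense(); print(s["gripper_force"],s["opening"],rel(robot,G,y0))
robot.grip(1.0)
robot.move_straight(at(G,y0,.0017,.0003,.08),vel=.15); s=robot.sense()
f=robot.grab_frame("wrist"); np.savez("w4.npz",**f,tp=s["tcp_pos"],tr=s["tcp_rot"]); cv2.imwrite("pics/w4.png",f["image"][:,:,::-1]); print(s["t"],rel(robot,G,y0))
E
```

```text
[0.44 0.45 0.95] [-4.  -1.  -4.7]
True [0.43 0.47 0.96] [-1.7  0.3 -5.1]
0.0 0.551564736363113 [1.16 0.87 0.52]
10.4833 [ 1.15  0.17 78.69]
```

View pics/w4.png

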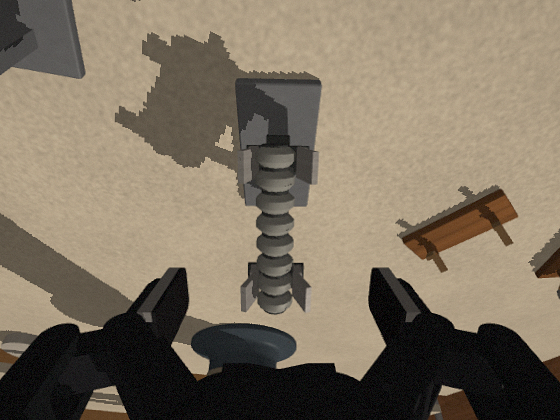

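The stud lies straight between all four guides at (275,230) and rests on the gauge. I'll check its seated height from depth while going for the fine stud, using the same wrist view from above.

```bash
cat >> h.py <<'E'
def seat_check(f,G,yaw):
    Q=frame(cloud(f),G,slope(yaw))*[1,-1,-1]; x,y,z=Q[...,0],Q[...,1],Q[...,2]
    S=Q[(abs(x)<.075)&(abs(y)<.012)&(abs(z)<.025)&(z>0)]
    b=[S[(S[:,0]>a)&(S[:,0]<a+.01)] for a in np.arange(-.065,.065,.01)]
    print("crest top mm by 10 mm of x:",[np.round(np.percentile(k[:,2],96)*1e3,1) if len(k)>5 else None for k in b],"x ext",(S[:,0].min()*1e3).round(1),(S[:,0].max()*1e3).round(1))
    T=Q[(abs(x)>.034)&(abs(x)<.058)&(abs(y)>.014)&(abs(y)<.026)&(abs(z)<.03)]
    print("guide top mm low/high end",[np.percentile(T[T[:,0]*q>0][:,2],97).round(4) for q in(1,-1) if (T[:,0]*q>0).sum()>5])
E
python3 - <<'E'
from h import *
from plant import robot
f=dict(np.load("w4.npz")); seat_check(f,CG,.345)
yf=.413; r=down(yf)
robot.goto([.46,-.12,.28],down(0)); robot.goto(tcp_at(FS,r,.14),r); robot.sleep(.1)
f=robot.grab_frame("wrist"); s=robot.sense(); np.savez("w5.npz",**f,tp=s["tcp_pos"],tr=s["tcp_rot"]); cv2.imwrite("pics/w5.png",f["image"][:,:,::-1])
P=cloud(f); H=P[...,2]; M=(H>.041)&(H<.06)&(np.hypot(P[...,0]-FS[0],P[...,1]-FS[1])<.08); m,d,L=line(P[M]); print(m,L,np.arctan2(d[1],d[0]),M.sum(),s["t"],s["tcp_pos"])
g=robot.grab_frame("top"); np.savez("t5.npz",**g); seat_check(g,CG,.345)
E
```

```text
crest top mm by 10 mm of x: [np.float64(11.1), np.float64(12.1), np.float64(12.1), np.float64(11.7), np.float64(12.4), np.float64(12.3), np.float64(11.6), np.float64(12.1), np.float64(12.2), np.float64(11.5), np.float64(12.2), np.float64(12.3), np.float64(11.3)] x ext -60.9 59.8
guide top mm low/high end [np.float64(0.0137), np.float64(0.0134)]
[ 0.46563936 -0.32280633  0.04766321] 0.12069093650999779 0.40625321803050146 3257 12.6417 [ 0.46940924 -0.32016976  0.17287485]
crest top mm by 10 mm of x: [np.float64(12.7), np.float64(14.3), np.float64(14.5), np.float64(13.1), np.float64(14.6), np.float64(13.8), np.float64(13.0), np.float64(14.7), np.float64(14.5), np.float64(13.7), np.float64(14.8), np.float64(15.4), np.float64(12.7)] x ext -60.8 59.4
guide top mm low/high end [np.float64(0.0157), np.float64(0.0157)]
```

The crest tops are about 1.2 mm below the guide tops in both cameras, so the coarse stud is seated and within 1 mm of the middle. Now the fine stud.

```bash
python3 - <<'E'
from h import *
from plant import robot
pick(robot,[.466,-.3225,.04],.409)
r=slope(.125); robot.goto([.47,-.1,.30],[pi,.2,.3]); robot.goto(tcp_at(FG,r,.12),r); robot.move_straight(tcp_at(FG,r,.06),vel=.15,attitude=r); robot.sleep(.2)
s=robot.sense(); f=robot.grab_frame("wrist"); np.savez("w6.npz",**f,tp=s["tcp_pos"],tr=s["tcp_rot"]); cv2.imwrite("pics/w6.png",f["image"][:,:,::-1])
print(s["t"],s["tcp_rot"],s["opening"],rel(robot,FG,.125)); stud_in_hand(f,s["tcp_pos"],s["tcp_rot"])
C=cloud(f); H=C[...,2]; d=np.array([np.cos(.125),np.sin(.125)]); n=np.array([-d[1],d[0]])
a=(C[...,:2]-FG[:2])@d; b=(C[...,:2]-FG[:2])@n; M=(H>.006)&(H<.014)&(abs(a)<.09)&(abs(b)<.05)
print("foot end",np.percentile(a[M],[98,99.5]))
for q in(.03,.04,.05,.06):
    k=M&(a>q)&(a<q+.01); print(q,b[k].min(),b[k].max())
E
```

```text
grip 0.27046506627397465 58.56181710070814 [ 0.4661066  -0.32262726  0.03228531] [-0.06317254  0.48667202  2.84705241]
lift 0.26579353217575413 58.892634830954194 15.3167
18.7417 [-3.14063853  0.52105472  0.12477365] 0.26654116788967774 [ 0.28  0.16 61.25]
stud end x: max 0.0607 p99 0.0606, y mid 0.0003, n 5575
25:11.2/12.8  27:10.4/12.6  29:8.7/10.9  31:7.7/8.7  33:9.2/10.3  35:11.1/12.3  37:10.6/12.6  39:8.8/10.6  41:7.7/8.8  43:9.3/10.6  45:10.9/12.6  47:10.9/12.5  49:8.8/10.5  51:7.5/9.1  53:9.5/10.4  55:11.1/12.4  57:10.6/12.4  59:8.5/10.7  61:7.0/8.8  
foot end [0.06421126 0.06463129]
0.03 -0.029953249427429423 0.03417782959702247
0.04 -0.029653566705766854 0.034343456067699785
0.05 -0.029514439459935874 0.034244880091407866
0.06 -0.029219037831295067 0.033896204750717654
```

View pics/w6.png

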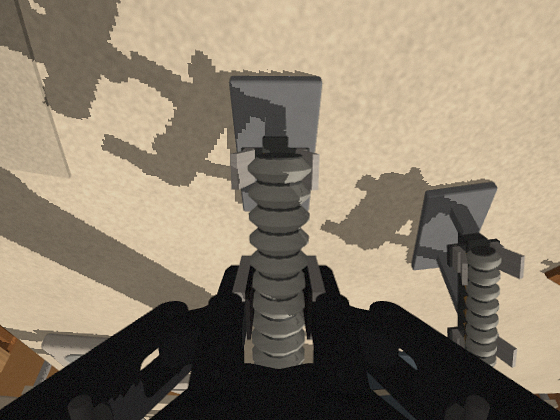

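The fine stud is held straight, with its tip at about (277,155) and centred over its gauge; the coarse stud at (485,300) is still in place. The stud sits about 0.8 mm forward in the hand, so I correct for that and lower to contact.

```bash
cat > low.py <<'E'
from h import *
from plant import robot
y0=.125; r=slope(y0)
def go(x,y,z,N,v=.02):
    c=robot.move_straight(at(FG,y0,x*1e-3,y*1e-3,z*1e-3),vel=v,attitude=r,contact_N=N); s=robot.sense()
    g=rel(robot,FG,y0); print(c,"cmd",x,z,"at",g,"F",frame(s["wrist_force"],0*FG,r).round(1),s["t"]); return g
E
python3 - <<'E'
from low import *
go(-1.6,1.2,12,15,.08)
go(-1.6,1.2,-3,8)
g=go(-1.6,1.2,-3,12)
if g[2]<1.8:
    go(.4,1.2,g[2],8); go(-3,1.2,g[2],8)
E
```

```text
False cmd -1.6 12 at [-1.37  1.3  12.45] F [ 2.3 -0.   1.7] 19.5417
True cmd -1.6 -3 at [-1.42  1.15  0.67] F [-2.   0.6 -5. ] 20.1333
True cmd -1.6 -3 at [-1.35  1.2   0.69] F [-0.6 -0.7 -4.2] 20.3417
False cmd 0.4 0.69 at [0.4  1.31 0.79] F [-1.3  0.  -3.2] 20.5917
False cmd -3 0.69 at [-1.65  0.97  0.89] F [ 5.6 -1.3 -0.7] 20.9083
```

Contact is at 0.7 mm, and there is a free range between a stop near x = -1.7 and +0.4, so the teeth are engaged. Release.

```bash
python3 - <<'E'
from low import *
go(-.7,1.2,.7,15); go(-.7,1.2,-3,8)
robot.grip(.55); robot.sleep(.4); s=robot.sense(); print(s["gripper_force"],s["opening"],rel(robot,FG,y0))
robot.grip(.8)
robot.move_straight(at(FG,y0,-.0007,.0012,.09),vel=.15); robot.sleep(.1)
f=robot.grab_frame("wrist"); cv2.imwrite("pics/w7.png",f["image"][:,:,::-1]); seat_check(f,FG,.125)
robot.move_straight(at(FG,y0,-.0007,.0012,.14),vel=.15)
g=robot.grab_frame("top"); seat_check(g,FG,.125); seat_check(g,CG,.345); cv2.imwrite("pics/t7.png",g["image"][:,:,::-1]); print(robot.sense()["t"])
E
```

```text
False cmd -0.7 0.7 at [-1.23  1.06  0.73] F [-0.5  0.9 -2. ] 21.175
True cmd -0.7 -3 at [-1.22  1.02  0.69] F [-2.1  0.  -4.8] 21.3833
0.0 0.5518814171227256 [-0.6   0.68  0.21]
crest top mm by 10 mm of x: [np.float64(11.1), np.float64(10.8), np.float64(11.2), np.float64(11.2), np.float64(11.1), np.float64(11.3), np.float64(11.1), np.float64(11.3), np.float64(11.3), np.float64(11.3), np.float64(11.2), np.float64(11.3), np.float64(10.7)] x ext -60.6 59.6
guide top mm low/high end [np.float64(0.0131), np.float64(0.0128)]
crest top mm by 10 mm of x: [np.float64(10.9), None, None, None, None, None, None, None, None, None, None, None, None] x ext -61.3 -44.6
guide top mm low/high end [np.float64(0.0149)]Traceback (most recent call last):
  File "<stdin>", line 8, in <module>
  File "h.py", line 50, in seat_check
    print("crest top mm by 10 mm of x:",[np.round(np.percentile(k[:,2],96)*1e3,1) if len(k)>5 else None for k in b],"x ext",(S[:,0].min()*1e3).round(1),(S[:,0].max()*1e3).round(1))
                                                                                                                             ~~~~~~~~~~^^
    return umr_minimum(a, axis, None, out, keepdims, initial, where)
ValueError: zero-size array to reduction operation minimum which has no identity
```

View pics/w7.png

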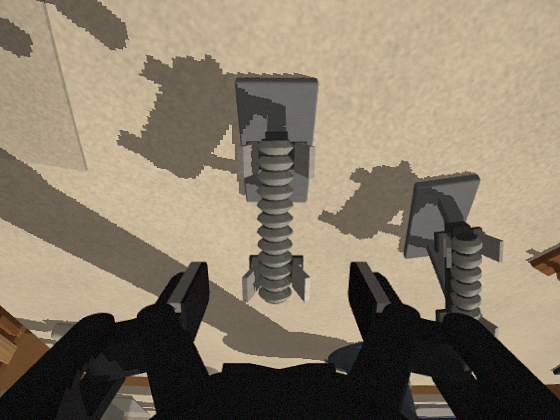

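The fine stud lies flat at (275,220), with crest tops 1.8 mm below the guide tops and level along its length. The coarse stud at (465,275) is still in its guides. The top view was blocked by the arm, but the seating is already confirmed and the gripper is clear, so I hand in.

```bash
python3 - <<'E'
from plant import robot
s=robot.sense(); print(s["t"],s["tcp_pos"]); print(robot.close_job())
E
```

```text
23.9167 [0.62084888 0.30234421 0.20848029]
the job is handed in; nothing more can be done
None
```

The coarse stud and then the fine stud were each lowered onto the matching gauge, released and measured as seated; the jar, brush and loupe were never approached, and I handed the job in at about 24 s (no verdict was returned).

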